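Fill the tumbling jar through its funnel

ROBOT

A 6-joint arm with a two-finger parallel gripper is mounted at the origin on the work surface. World frame = base frame: x ahead of the robot, y to its left, z up, the work surface at z = 0. Lengths are in mm, angles in rad, forces in N, time in s.
With the tool pointing down it reaches from about 350 to 950 mm from the base axis. Payload 17.4 kg.
Tool frame: the origin (TCP) lies on the mounting face of the last link; the fingertips stand 186 mm ahead of it and the grasp point (between the pads) lies 167 mm ahead of it; z points along the fingers, y is the line along which they close (so a half turn about z gives the same grasp; the last joint's range is limited). The gripper opens to 93 mm and grips with 3 to 60 N. Pads are 15 mm wide; open, the fingers measure 128 mm over their backs; the gripper's body (75 mm by 188 mm) begins 65 mm behind the grasp point.
Start: joints at [1.155, 0.116, 1.442, -0, 1.584, -0.038], TCP at [249, 627.402, 404.746] pointing down, gripper open.
Joint ranges: [-2.83, 2.83], [-0.83, 2.19], [0.07, 2.5], [-1.14, 4.28], [0.01, 3], [-2.97, 2.97]. Speed limits (rad/s): [1.89, 1.89, 2.22, 3.14, 3.14, 3.14].

INTERFACE

Orientations are given as a 3x3 rotation matrix whose columns are the frame's x, y, z axes.
In Python, from cell import ctrl gives the robot as it stands. Calls block until the motion is done:
- ctrl.move_to(position, orientation): joint-space move of the TCP to a pose.
- ctrl.move_l(position, orientation=None, feed=150, max_force=None): straight line of the TCP; orientation=None keeps the orientation; feed is the mean speed in mm/s. With max_force (N) it stops when the force on the tool has changed by that much, and returns True; else False.
- ctrl.move_j(angles): joint-space move.
- ctrl.grip(opening): opening from 0.0 (shut) to 1.0 (fully open); the grip force is fixed at half the most; returns when the fingers have stopped.
- ctrl.sleep(seconds).
- ctrl.solve_ik(position, orientation): joint angles nearest the present ones, or None.
- ctrl.read_state(): the state.
- ctrl.camera(name): name is "scene" or "top" or "wrist"; returns the picture (420x560x3 uint8, red, green, blue); there is no depth.
- ctrl.camera_model(name): a dict with "camera_matrix" (3x3 intrinsics, pixels), "rvec" (rotation vector, rad) and "tvec" (3), from world to camera coordinates, as OpenCV has them; the wrist camera has in their place "hand_eye" (4x4, takes a point from camera to tool coordinates, whose origin is the TCP and whose axes are the flange's). Camera axes: x right, y down, z forward; pixel columns grow to the right and rows downward; lengths in mm; the calibration is good to about 2 mm. A picture is of the moment at which its call begins: read the wrist's pose just before it. camera_model takes no time and is no camera call.
A pose or a line that the arm cannot do raises ctrl.PlanningError and nothing moves.
- ctrl.hand_in(): hands the job in; it is judged then, once.
The state is a dict: "clock": time; "joint_positions": joint angles; "qvel": joint speeds; "joint_efforts": joint torques, N m; "tcp_pos": TCP position; "ee_rot": TCP orientation; "contact_force": force on the tool from outside, world axes, zero at the start; "moment": the same for the moment, N m; "opening": opening from 0.0 (shut) to 1.0 (fully open); "grasp_force": force on a finger pad.
Only numpy, scipy, OpenCV 4.12 (cv2) and the standard library are available. Lean on these libraries where they do the work, as an engineer would, in place of code of your own. Each camera call takes 0.05 s, during which the arm holds its last target. There are 200 camera calls.

TASK

Pull the drawer of the white drawer box out to its stop, lift the scoop of stones out by its bow and stand it on the bench. Then let go, take it again by its side walls and pour all the stones through the wide funnel into the narrow jar. Stand the empty scoop upright on the bench again and leave the drawer open, the jar where it stands and the other things undisturbed.

Things in the scene. Friction and masses are not known exactly. Their poses are not given: they have to be found in the camera images.
- drawer (a joint): Drawer of a small white bench drawer box with a clear plastic top; its front faces the robot. Value in m: 0 closed, 0.160 fully out at its stop. Slides straight along the box's -x, takes about 2 N, stays where it is left.
- cabinet: The drawer box, fixed on the bench: 240 long (x), 126 wide (y), 130 mm high. Origin: centre of its underside; the drawer comes out along its -x. Drawer front: top 124 mm above the bench; drawer's side walls: tops 78 mm above the bench; inside 84 mm wide, 195 mm long, floor 22 mm above the bench.
- drawer_handle (a point): Middle of the drawer's straight steel bar handle: bar 11 mm thick, 70 mm long along the box's y, 45 mm in front of the drawer front, 92 mm above the bench; open from above. Moves with the drawer; axes as the box's.
- scoop: Steel scoop (trough) lying in the drawer with six stones in it, 12 mm clear of the drawer's sides. 114 long (x -62 to +52), 60 mm wide, flat side walls 3 thick, 40 mm high; about 180 g, balanced about its origin: underside, below the bow. Open front at -x, where the floor ramps up to a lip; closed at +x. z up. Stones stay in while it is level; front down by about 70 degrees empties it.
- scoop_bow (a point): Middle of the scoop's rigid bow (carrying handle): a bar 10 x 10 mm across the scoop (along its y, 54 mm clear between the uprights), 72 mm above the scoop's underside (top at 77), 27 mm free above the side walls' tops. Scoop's axes.
- scoop_lip (a point): Middle of the pouring lip: front edge (-x) of the scoop's floor, 62 mm in front of the origin and 13 mm above the underside. Scoop's axes.
- funnel_jar: Narrow glass tumbling jar with a wide metal funnel fixed in its neck, standing loose on the bench, about 600 g. Jar 58 mm outside, 52 mm inside, 98 mm high, on a dark foot disc 84 mm across; funnel stem 45 mm inside. Inner floor 10 mm above the bench. Origin: centre of its underside, z up, round.
- funnel_mouth (a point): Centre of the funnel's round mouth, 118 mm clear across (124 mm outside), 150 mm above the jar's underside. Jar's axes.
- plain_jar: Bystander: the same glass jar on a foot, 98 mm high, without funnel. Origin: centre of its underside.
- cast: Bystander: orange modelling-clay study on a white 120 x 100 mm plinth, 92 mm high. Origin: centre of its underside.
- torch: Bystander: small yellow and black hand torch burner standing upright, 136 mm high, foot 76 mm across. Origin: centre of its underside.
- tub: Bystander: closed white plastic tub, 90 mm across, 80 mm high. Origin: centre of its underside.
- stone0: One of six equal white ceramic tumbling stones, a cylinder 16 mm across and 14 mm high, 17 g, in the scoop at the start. Origin: its centre; z along the cylinder.
- stone1: One of six equal white ceramic tumbling stones, a cylinder 16 mm across and 14 mm high, 17 g, in the scoop at the start. Origin: its centre; z along the cylinder.
- stone2: One of six equal white ceramic tumbling stones, a cylinder 16 mm across and 14 mm high, 17 g, in the scoop at the start. Origin: its centre; z along the cylinder.
- stone3: One of six equal white ceramic tumbling stones, a cylinder 16 mm across and 14 mm high, 17 g, in the scoop at the start. Origin: its centre; z along the cylinder.
- stone4: One of six equal white ceramic tumbling stones, a cylinder 16 mm across and 14 mm high, 17 g, in the scoop at the start. Origin: its centre; z along the cylinder.
- stone5: One of six equal white ceramic tumbling stones, a cylinder 16 mm across and 14 mm high, 17 g, in the scoop at the start. Origin: its centre; z along the cylinder.
Things that resemble listed ones, but are neither listed nor needed, are in the scene too. What is shaped like the funnel_jar but blue or red is not meant.

How it is judged:
By the outcome, as a careful person would: the job done as asked, in the order asked, and still so for the second after the job is handed in, with the robot touching nothing.
It also fails if it takes over 72 s, if anything falls off the work surface, if the arm or the gripper's body presses on something with over 40 N, if the wrist force passes 120 N, or if a joint passes its speed limit or range.

## Working session

There is one attempt and no reset: what is moved stays moved. The work goes in short steps, each a Python script; the robot and the scene stay as the last script left them, time stands still between calls to the robot, and variables do not carry over. Pictures are saved under pics/ and viewed, at most 10 in all, crops included, and the job is handed in when it is done.

```bash
ls; mkdir -p pics
cat > h.py <<'E'
import numpy as np, cv2
from cell import ctrl
def save(n,im): cv2.imwrite(f'pics/{n}.png',cv2.cvtColor(im,cv2.COLOR_RGB2BGR))
def cam(name,st=None):
    m=ctrl.camera_model(name);K=np.array(m['camera_matrix'],float)
    if 'hand_eye' in m:
        T=np.eye(4);T[:3,:3]=st['ee_rot'];T[:3,3]=st['tcp_pos'];T=T@np.array(m['hand_eye']);R=T[:3,:3].T;t=-R@T[:3,3]
    else:
        R=cv2.Rodrigues(np.array(m['rvec'],float))[0];t=np.array(m['tvec'],float).ravel()
    return K,R,t
def ray(c,px):
    K,R,t=c;d=R.T@np.linalg.inv(K)@np.array([px[0],px[1],1.]);return -R.T@t,d/np.linalg.norm(d)
def onz(c,px,z):
    o,d=ray(c,px);return o+d*(z-o[2])/d[2]
def proj(c,p):
    K,R,t=c;q=K@(R@np.array(p,float)+t);return q[:2]/q[2]
def tri(obs):
    A=np.zeros((3,3));b=np.zeros(3)
    for c,px in obs:
        o,d=ray(c,px);P=np.eye(3)-np.outer(d,d);A+=P;b+=P@o
    p=np.linalg.solve(A,b);return p,[np.linalg.norm(np.cross(p-ray(c,px)[0],ray(c,px)[1])) for c,px in obs]
E
python3 - <<'E'
from h import *
print(ctrl.read_state()['clock'])
a=ctrl.camera('scene');b=ctrl.camera('top');save('s0',a);save('t0',b)
save('s0b',cv2.resize(a,(800,600),interpolation=3));save('t0b',cv2.resize(b,(800,600),interpolation=3))
for n in('scene','top'):
    c=cam(n);print(n,-c[1].T@c[2],c[0][0,0]);
E
```

```text
pics
0.0
scene [1154.35101444 -259.77360061  764.07934608] 406.9482620862177
top [ 381.01885416  -36.39735499 1134.54072724] 420.50351817732405
```

View pics/s0b.png

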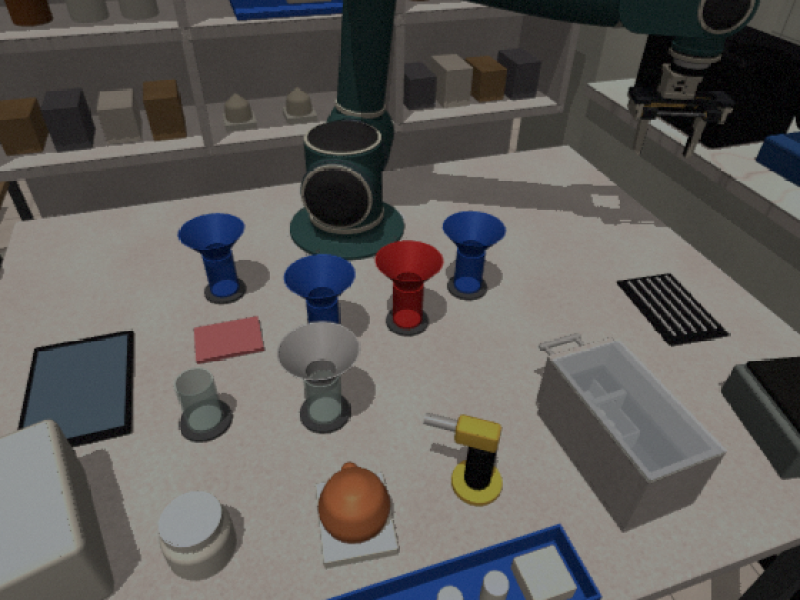

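View pics/t0b.png

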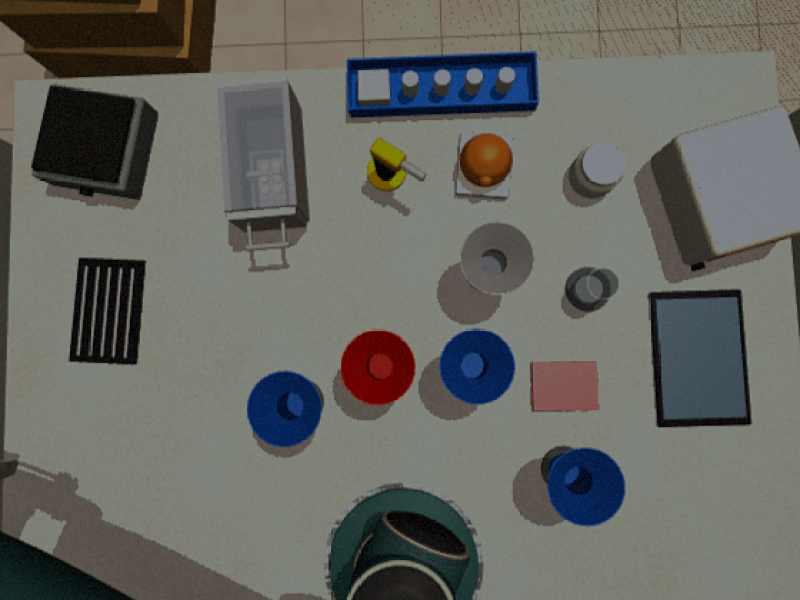

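The scene shows four candidates besides the pale one shaped like the funnel jar. In the 800x600 top view, blue ones are at (285,408), (477,366), (586,486), a red one is at (378,367), and a grey metal one is at (497,258), which is at (318,350) in the scene view. The grey one fits, since blue and red are excluded. The white clear-topped box with a bar handle is at (265,150) top and (625,430) scene; the dark-topped box at (95,140) is not it. One enlarged crop will confirm both.

Run:
```python
from h import *
t=cv2.imread('pics/t0.png');s=cv2.imread('pics/s0.png')
# 100x75 crops, x4
def cr(im,x,y): return cv2.resize(im[y:y+75,x:x+100],(400,300),interpolation=cv2.INTER_CUBIC)
g=np.vstack([np.hstack([cr(t,140,120),cr(t,300,145)]),np.hstack([cr(s,365,220),cr(s,175,220)])])
cv2.imwrite('pics/c1.png',np.clip(g*1.3,0,255).astype('uint8'))
```

```text
(no output)
```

View pics/c1.png

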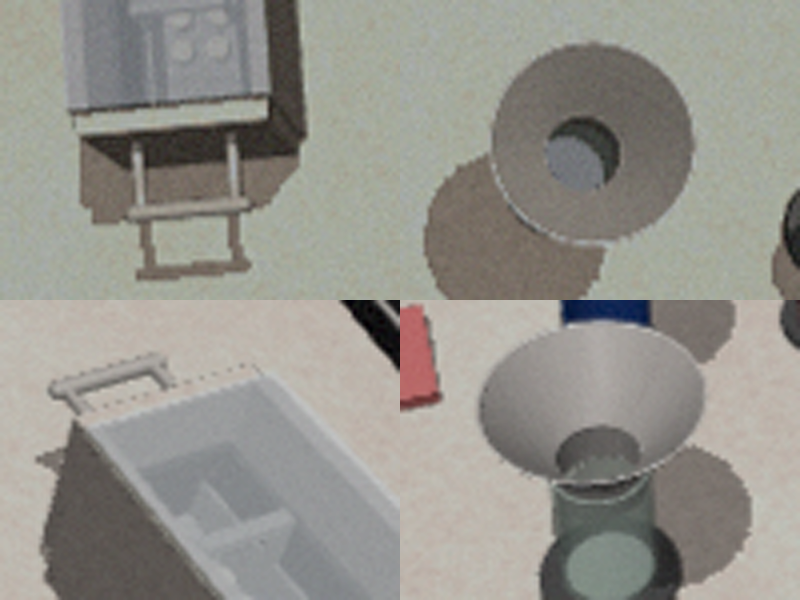

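The crop confirms it: metal funnel on a clear jar, centred at top crop (592,143) and scene crop (591,403). The white box's bar runs (131,212)–(249,204) in the top crop and (52,388)–(168,363) in the scene crop. Triangulating these now.

Run:
```python
from h import *
T=cam('top');S=cam('scene')
def z(x0,y0,u,v): return (x0+(u+.5)/4-.5,y0+(v+.5)/4-.5)
tp,tn=z(140,120,132,211),z(140,120,247,204)
sn,sp=z(365,220,54,88),z(365,220,167,64)
for a,b in((tp,sp),(tn,sn)): print('bar end',*tri([(T,a),(S,b)]),onz(T,a,92))
p1=tri([(T,tp),(S,sp)])[0];p2=tri([(T,tn),(S,sn)])[0];print(np.linalg.norm(p1-p2),np.degrees(np.arctan2(*(p1-p2)[[0,1]])))
f=tri([(T,z(300,145,192,143)),(S,z(175,220,191.5,103.5))]);print('funnel',f)
# rim points by ray onto z=150
P=[onz(T,z(300,145,u,v),150) for u,v in((91,143),(293,143),(192,42),(192,244))];print(np.array(P),np.mean(P,0))
Q=[onz(S,z(175,220,u,v),150) for u,v in((78,103),(305,103),(192,22),(192,185))];print(np.array(Q),np.mean(Q,0))
# box: back top corners etc via top view (800x600 px *0.7)
for u,v in((218,88),(291,80),(299,208),(226,212)): print('box top',onz(T,(u*.7,v*.7),124))
for n,u,v,h in(('torch',386,172,0),('cast',484,165,0),('tub',598,165,80),('plain',588,288,0),('scoopbow',266,165,94)): print(n,onz(T,(u*.7,v*.7),h))
```

```text
bar end [579.65632835 259.38770136  91.84546816] [np.float64(2.6659498171568967), np.float64(2.665949817156921)] [578.3827244  256.82241836  92.        ]
bar end [580.28722943 184.10984394  94.6501498 ] [np.float64(0.8437768801471868), np.float64(0.8437768801472069)] [580.42894375 183.87552697  92.        ]
75.33272922483441 -0.48018267743096416
funnel (array([ 535.31798741, -174.19552601,  145.95586883]), [np.float64(0.6408769440956184), np.float64(0.6408769440955319)])
[[ 536.49079579 -114.89565109  150.        ]
 [ 532.60970891 -233.45348978  150.        ]
 [ 594.9297112  -176.83214112  150.        ]
 [ 474.79463994 -171.71075324  150.        ]] [ 534.70621396 -174.22300881  150.        ]
[[ 521.40143653 -231.12787067  150.        ]
 [ 557.09239092 -116.80102829  150.        ]
 [ 476.69302773 -160.3153252   150.        ]
 [ 596.2446924  -186.10195691  150.        ]] [ 537.8578869  -173.58654527  150.        ]
box top [855.24087213 296.53459335 124.        ]
box top [864.66784449 167.65702347 124.        ]
box top [635.87443569 156.79585655 124.        ]
box top [633.24409785 283.15373056 124.        ]
torch [732.12270645  10.64249757   0.        ]
cast [ 739.08755087 -178.73792304    0.        ]
tub [ 706.4506689  -371.35943163   80.        ]
plain [ 494.59396396 -364.50761405    0.        ]
scoopbow [723.54634444 220.51944992  94.        ]
```

```bash
cat >> h.py <<'E'
def down(yx):
    "tool down, tool y axis along the horizontal direction with angle yx (rad)"
    y=np.array([np.cos(yx),np.sin(yx),0]);z=np.array([0,0,-1.]);return np.column_stack([np.cross(y,z),y,z])
def tcp(g,R): return np.array(g,float)-167*R[:,2]
E
python3 - <<'E'
from h import *
for n,g,R in [('handle0',(580,221,92),down(0)),('handlepi',(580,221,92),down(np.pi)),('h_out0',(420,216,92),down(0)),('h_outpi',(420,216,92),down(np.pi))]:
    q=ctrl.solve_ik(tcp(g,R),R);print(n,None if q is None else np.round(q,2))
# pour checks: d = lip dir angle; tool y = scoop y axis (or minus)
from scipy.spatial.transform import Rotation as Ro
for dd in (90,60,30,120,150,180,-150,-90):
  for s in(1,-1):
    out=[]
    for th in(0,40,80,90,100):
      a=np.radians(dd);d=np.array([np.cos(a),np.sin(a),0]);t=np.radians(th)
      sy=np.cross([0,0,1],-d) # scoop y
      z=-np.cos(t)*np.array([0,0,1])-np.sin(t)*d
      y=s*sy;R=np.column_stack([np.cross(y,z),y,z])
      g=np.array([535.5,-174,230]);q=ctrl.solve_ik(tcp(g,R),R);out.append(None if q is None else np.round(q,2).tolist())
    print(dd,s,out)
E
```

```text
handle0 [ 0.32  0.08  1.73 -0.    1.34  0.32]
handlepi [ 0.32  0.08  1.73 -0.    1.34 -2.82]
h_out0 [ 0.42 -0.26  2.04 -0.    1.37  0.42]
h_outpi [ 0.42 -0.26  2.04 -0.    1.37 -2.72]
90 1 [[-0.36, -0.13, 1.7, -0.0, 1.57, -0.36], [-0.03, -0.16, 1.83, -0.7, 1.47, 0.04], None, None, None]
90 -1 [[-0.36, -0.13, 1.7, -0.0, 1.57, 2.78], None, None, None, None]
60 1 [[-0.36, -0.13, 1.7, -0.0, 1.57, 0.16], [-0.07, 0.04, 1.64, -0.63, 1.77, 0.43], None, None, None]
60 -1 [None, [-0.07, 0.04, 1.64, -0.63, 1.77, -2.71], None, None, None]
30 1 [[-0.36, -0.13, 1.7, -0.0, 1.57, 0.69], [-0.16, 0.19, 1.48, -0.46, 2.01, 0.81], [-0.08, 0.48, 1.4, -0.93, 2.38, 0.68], [-0.07, 0.53, 1.41, -1.08, 2.45, 0.61], None]
30 -1 [[-0.36, -0.13, 1.7, -0.0, 1.57, -2.45], [-0.16, 0.19, 1.48, -0.46, 2.01, -2.33], [-0.08, 0.48, 1.4, -0.93, 2.38, -2.46], [-0.07, 0.53, 1.41, -1.08, 2.45, -2.53], None]
120 1 [[-0.36, -0.13, 1.7, -0.0, 1.57, -0.88], [-0.09, -0.38, 2.01, -0.61, 1.14, -0.46], None, None, None]
120 -1 [[-0.36, -0.13, 1.7, -0.0, 1.57, 2.26], [-0.09, -0.38, 2.01, -0.61, 1.14, 2.68], None, None, None]
150 1 [[-
[... 564 characters left out ...]
 2.79], [-0.89, -0.18, 2.24, 1.65, 1.43, 2.65], [-0.88, -0.09, 2.25, 1.81, 1.53, 2.53]]
-150 -1 [[-0.36, -0.13, 1.7, -0.0, 1.57, 0.69], [-0.67, -0.34, 1.98, 0.67, 1.28, 0.25], [-0.88, -0.26, 2.21, 1.47, 1.35, -0.35], [-0.89, -0.18, 2.24, 1.65, 1.43, -0.49], [-0.88, -0.09, 2.25, 1.81, 1.53, -0.61]]
-90 1 [[-0.36, -0.13, 1.7, -0.0, 1.57, 2.78], [-0.63, 0.08, 1.6, 0.58, 1.87, 2.57], [-0.74, 0.33, 1.6, 1.07, 2.17, 2.56], [-0.74, 0.39, 1.61, 1.2, 2.23, 2.58], [-0.74, 0.44, 1.63, 1.34, 2.3, 2.62]]
-90 -1 [[-0.36, -0.13, 1.7, -0.0, 1.57, -0.36], [-0.63, 0.08, 1.6, 0.58, 1.87, -0.57], [-0.74, 0.33, 1.6, 1.07, 2.17, -0.58], [-0.74, 0.39, 1.61, 1.2, 2.23, -0.56], [-0.74, 0.44, 1.63, 1.34, 2.3, -0.53]]
```

Run:
```python
from h import *
R=down(0);ctrl.move_to(tcp((580,221,230),R),R)
st=ctrl.read_state();im=ctrl.camera('wrist');print(st['clock'],st['tcp_pos'])
np.savez('pics/w1.npz',im=im,R=st['ee_rot'],p=st['tcp_pos'])
save('w1',cv2.resize(im,(800,600),interpolation=3))
c=cam('wrist',st);print(-c[1].T@c[2],c[1])
for p in((580,221,92),(580,256,92),(580,186,92)): print(proj(c,p)/.7)
```

```text
2.0 [579.77688037 221.77345351 396.99192195]
[580.44365227 291.69018901 377.01860564] [[ 9.99999009e-01  1.20443060e-03  7.28329673e-04]
 [ 9.82867790e-04 -9.67937959e-01  2.51187464e-01]
 [ 1.00751581e-03 -2.51186499e-01 -9.67938184e-01]]
[396.87185736 292.39042727]
[396.90767988 231.86687942]
[396.83811754 349.39515663]
```

View pics/w1.png

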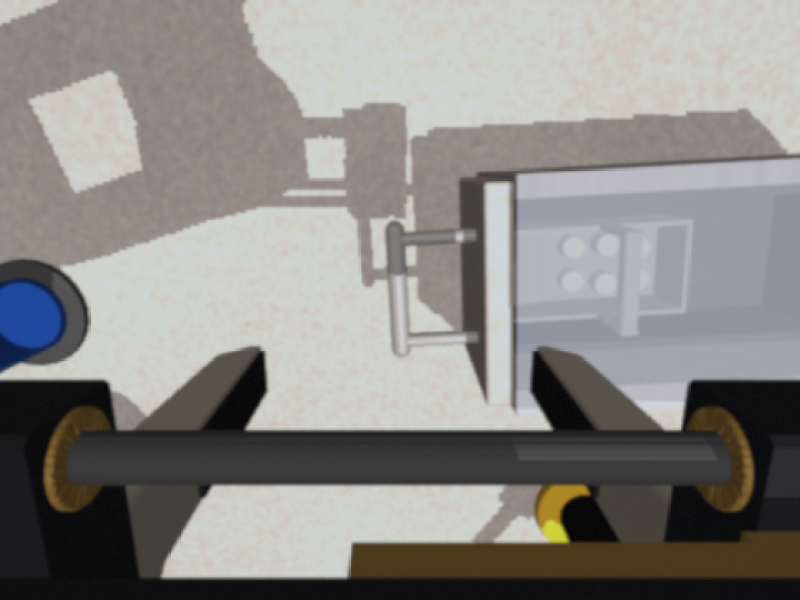

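Run:
```python
from h import *
d=np.load('pics/w1.npz');c=cam('wrist',{'ee_rot':d['R'],'tcp_pos':d['p']});T=cam('top')
f=lambda u,v:(u*.7,v*.7)
def yaw(a,b): e=a-b;return np.degrees(np.arctan2(-e[0],e[1]))
a,b=onz(c,f(395,223),92),onz(c,f(401.5,355),92);print(a,b,(a+b)/2,np.linalg.norm(a-b),yaw(a,b))
a,b=onz(c,f(484,182),124),onz(c,f(489,404),124);print('front',a,b,yaw(a,b))
a,b=onz(c,f(513,172),130),onz(c,f(800,155),130);print('side',a,b,np.degrees(np.arctan2(*(b-a)[[1,0]])))
a,b=onz(c,f(628,228),94),onz(c,f(628,333),94);print('bow',a,b,yaw(a,b))
# heights: wrist+top two-view of bar ends
for w,t in((f(395,227),(140+(132+.5)/4-.5,120+(211.5)/4-.5)),(f(401,350),(140+247.5/4-.5,120+204.5/4-.5))): print(tri([(c,w),(T,t)]))
```

```text
[578.93094061 260.95115617  92.        ] [582.78851116 182.44779791  92.        ] [580.85972588 221.69947704  92.        ] 78.59807955057357 2.81319013447068
front [622.39330048 284.29255285 124.        ] [630.27271875 166.35000229 124.        ] 3.8220943408086643
side [634.90298016 289.09299366 130.        ] [769.0545678  296.99112416 130.        ] 3.369380711997772
bow [708.60339426 258.54419643  94.        ] [715.67388765 197.07907455  94.        ] 6.562040426123302
(array([579.06123817, 258.13583228,  87.59162694]), [np.float64(0.1722933637126715), np.float64(0.17229336371283702)])
(array([581.83403499, 184.47117854,  88.2588176 ]), [np.float64(0.7111613400453872), np.float64(0.7111613400454507)])
```

```bash
cat >> h.py <<'E'
YAW=np.radians(3.0)
ux=np.array([np.cos(YAW),np.sin(YAW),0]);uy=np.array([-np.sin(YAW),np.cos(YAW),0])
E
python3 - <<'E'
from h import *
R=down(YAW);ctrl.grip(0.3);g=np.array([580.8,221.5,91.])
ctrl.move_l(tcp(g+[0,0,60],R),R,feed=150)
print(ctrl.move_l(tcp(g,R),R,feed=100,max_force=12))
ctrl.grip(0.0);s=ctrl.read_state();print(s['opening']*93,s['grasp_force'],s['tcp_pos'],s['contact_force'])
p0=np.array(s['tcp_pos'])
print(ctrl.move_l(p0-172*ux,R,feed=90,max_force=18))
s=ctrl.read_state();print(s['clock'],s['tcp_pos'],s['contact_force'],(np.array(s['tcp_pos'])-p0)@ux,s['opening']*93)
E
```

```text
False
9.945828556363468 30.004031360149384 [580.05153338 221.55224956 258.46894555] [-15.60749717  -1.36111393   9.43854406]
True
5.3583 [578.97695999 221.45495567 258.48089029] [-1.50579038 -0.56117082  6.6116832 ] -1.0781926943993365 10.188870598397758
```

Run:
```python
from h import *
R=down(YAW);s=ctrl.read_state();p0=np.array(s['tcp_pos'])
t=np.array([580.05,221.55,258.5])-172*ux
print(ctrl.move_l(t,R,feed=90,max_force=25))
s=ctrl.read_state();print(s['clock'],s['tcp_pos'],s['contact_force'],(np.array(s['tcp_pos'])-p0)@ux,s['opening']*93)
```

```text
True
6.9667 [418.6416934  212.66831087 258.51583756] [11.15483333  1.16181257 -5.23969793] -160.57539013894123 10.183663474027961
```

Run:
```python
from h import *
R=down(YAW);s=ctrl.read_state();p=np.array(s['tcp_pos'])
ctrl.grip(0.35);ctrl.move_l(p+[0,0,120],R,feed=200)
ims=[]
for i,g in enumerate([(552,190,245),(552,150,245)]):
    ctrl.move_to(tcp(g,R),R);s=ctrl.read_state();im=ctrl.camera('wrist');np.savez(f'pics/w2{i}.npz',im=im,R=s['ee_rot'],p=s['tcp_pos']);ims.append(im)
print(s['clock'])
im=np.vstack([x[:300] for x in ims]);save('w2',im)
T=ctrl.camera('top');save('t1',T)
```

```text
9.2667
```

View pics/w2.png

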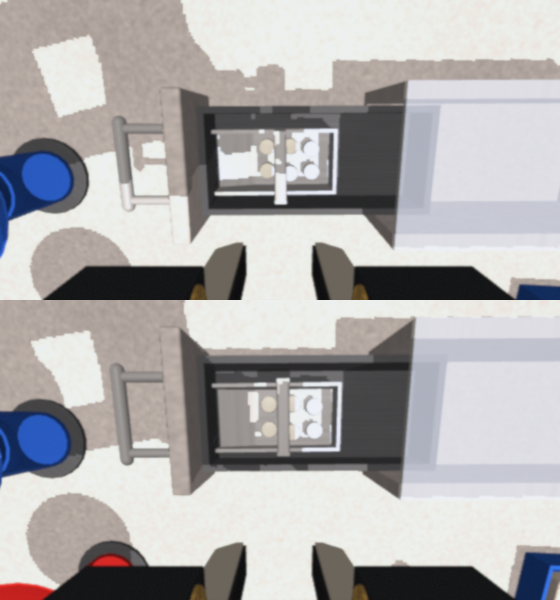

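Run:
```python
from h import *
g=[cv2.resize(np.load(f'pics/w2{i}.npz')['im'][y:y+120,205:285+60],None,fx=2.85*1,fy=5,interpolation=3) for i,y in((0,105),(1,65))]
g=[cv2.resize(np.load(f'pics/w2{i}.npz')['im'][y:y+120,265:345],(400,600),interpolation=3) for i,y in((0,105),(1,65))]
save('c2',np.hstack(g))
```

```text
(no output)
```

View pics/c2.png

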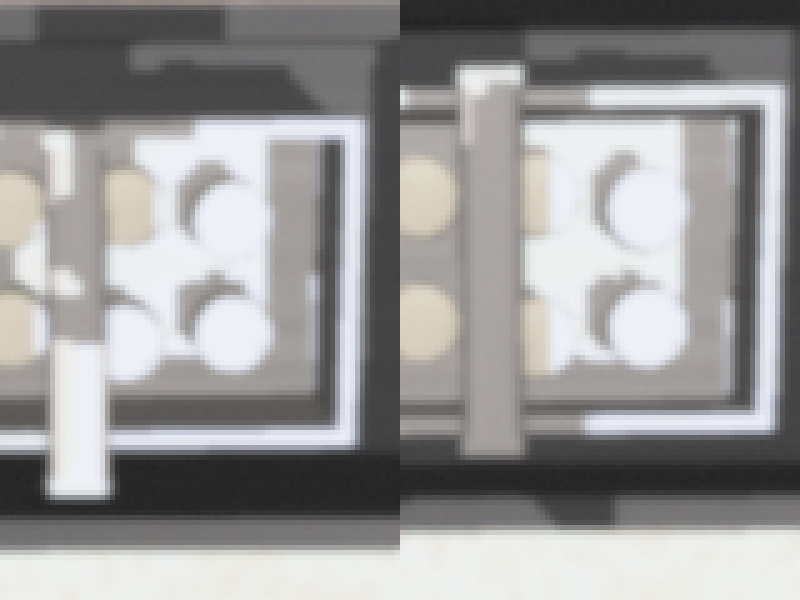

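Run:
```python
from h import *
C=[]
for i in(0,1):
    d=np.load(f'pics/w2{i}.npz');C.append(cam('wrist',{'ee_rot':d['R'],'tcp_pos':d['p']}))
px=lambda i,u,v:(265+(u+.5)/5-.5,(105,65)[i]+(v+.5)/5-.5)
print(tri([(C[0],px(0,79,495)),(C[1],px(1,93,455))]))
print(tri([(C[0],px(0,75,127)),(C[1],px(1,90,66))]))
for i,a,b in((0,(75,127),(79,495)),(1,(90,66),(93,455))):
    A,B=onz(C[i],px(i,*a),99),onz(C[i],px(i,*b),99);e=A-B;print('z99',A,B,(A+B)/2,np.linalg.norm(e),np.degrees(np.arctan2(-e[0],e[1])))
# back wall top at z=62: yaw
for i,a,b in((0,(353,120),(348,440)),(1,(774,87),(765,430))):
    off=0 if i==0 else 400
    A,B=[onz(C[i],px(i,q[0]-off,q[1]),62) for q in(a,b)];e=A-B;print('back',A,B,(A+B)/2,np.linalg.norm(e),np.degrees(np.arctan2(-e[0],e[1])))
```

```text
(array([553.92762109, 188.34680578,  99.25688217]), [np.float64(0.009660292744478527), np.float64(0.009660292743937288)])
(array([550.15483375, 248.74295041,  95.80373924]), [np.float64(0.041490356285115916), np.float64(0.041490356285446964)])
z99 [550.10572742 248.86273497  99.        ] [553.94127638 188.2835326   99.        ] [552.0235019  218.57313379  99.        ] 60.70050408012951 3.622824474845619
z99 [550.17593792 248.42408507  99.        ] [553.92288332 188.31992995  99.        ] [552.04941062 218.37200751  99.        ] 60.22083578218199 3.567252362674223
back [600.1910347  251.30443817  62.        ] [604.63894825 192.51888621  62.        ] [602.41499147 221.91166219  62.        ] 58.953583894456415 4.326947709416846
back [600.46035976 251.19184029  62.        ] [604.4332978  191.55000093  62.        ] [602.44682878 221.37092061  62.        ] 59.77401810180084 3.8110290475505497
```

Run:
```python
from h import *
Y=np.radians(3.6);R=down(Y);g=np.array([552,218.5,94.])
ctrl.move_to(tcp(g+[0,0,60],R),R)
print(ctrl.move_l(tcp(g,R),R,feed=90,max_force=10))
ctrl.grip(0.0);s=ctrl.read_state();f0=np.array(s['contact_force']);print(s['opening']*93,s['grasp_force'],f0)
ctrl.move_l(tcp(g+[0,0,25],R),feed=60);s=ctrl.read_state();print(np.array(s['contact_force'])-f0,s['opening']*93)
ctrl.move_l(tcp(g+[0,0,140],R),feed=130)
R2=down(np.pi/2)
ctrl.move_l(tcp((540,20,234),R2),R2,feed=90)
s=ctrl.read_state();print(s['clock'],s['opening']*93,s['contact_force'])
save('s2',ctrl.camera('scene'))
ctrl.move_l(tcp((540,20,82),R2),feed=120)
print(ctrl.move_l(tcp((540,20,69),R2),feed=20,max_force=4))
s=ctrl.read_state();print(s['clock'],s['tcp_pos'],s['contact_force'])
```

```text
False
9.854430705616412 30.000522136688232 [-0.95626147 -0.63272696  1.41153547]
[ 1.33720416  0.78126372 -3.75628547] 9.627513516050108
15.175 9.519123273156683 [-0.25340157 -0.24322459 -2.90856146]
True
17.15 [539.9962596   19.95630338 239.15437485] [-0.2878311 -0.6011146  3.4660152]
```

Run:
```python
from h import *
R2=down(np.pi/2);s=ctrl.read_state();p=np.array(s['tcp_pos'])
ctrl.grip(0.4);ctrl.move_l(p+[0,0,110],R2,feed=180)
R=down(0);ctrl.grip(1.0)
for i,g in enumerate([(540,20,190),(540,-10,190)]):
    ctrl.move_to(tcp(g,R),R);s=ctrl.read_state();im=ctrl.camera('wrist');np.savez(f'pics/w3{i}.npz',im=im,R=s['ee_rot'],p=s['tcp_pos'])
    c=cam('wrist',s);print(proj(c,(540,20,77)),proj(c,(510,-32,40)),proj(c,(570,72,40)))
    if i==0:a=im
print(s['clock']);sc=ctrl.camera('scene')
pad=cv2.resize(sc[150:380,150:450],(330,253))
x0,y0=180,60
g=np.hstack([cv2.resize(q[y0:y0+200,x0:x0+133],(400,600),interpolation=3) for q in(a,im)])
x0,y0=215,40;save('w3',np.hstack([cv2.resize(q[y0:y0+195,x0:x0+130],(400,600),interpolation=3) for q in(a,im)]))
```

```text
[277.50622524 211.57248075] [244.09595341 256.90323234] [314.13641564 138.80784866]
[277.39541627 171.03696492] [243.29529983 223.94292495] [314.89113873  99.45830145]
21.3
```

View pics/w3.png

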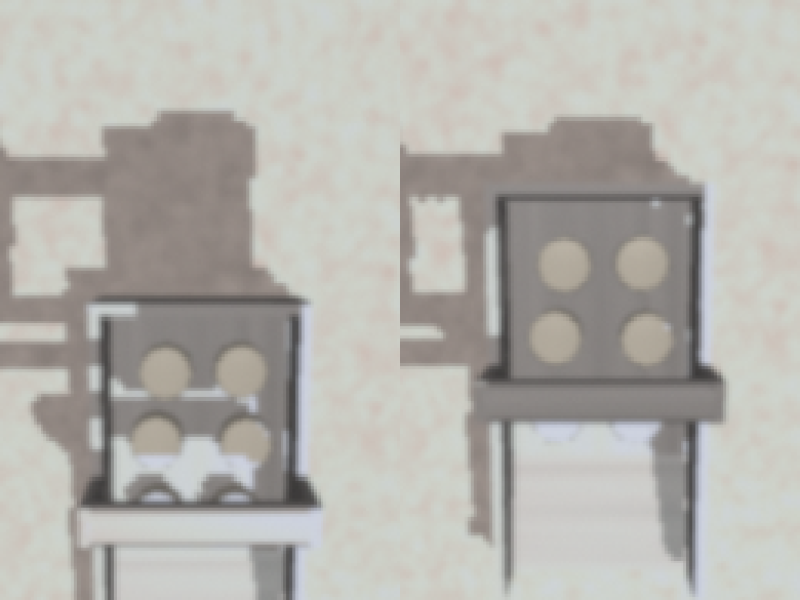

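Run:
```python
from h import *
C=[]
for i in(0,1):
    d=np.load(f'pics/w3{i}.npz');C.append(cam('wrist',{'ee_rot':d['R'],'tcp_pos':d['p']}))
px=lambda u,v:(215+(u+.5)/3.077-.5,40+(v+.5)/3.077-.5)
for a,b in(((80,527),(75,402)),((321,526),(325,400))): print(tri([(C[0],px(*a)),(C[1],px(*b))]),onz(C[1],px(*b),77))
for u,v in((97,190),(307,188)): print('back',onz(C[1],px(u,v),40))
```

```text
(array([512.03685871,  20.70601369,  77.87498768]), [np.float64(0.15342774138245235), np.float64(0.15342774138236667)]) [511.78479917  20.5717522   77.        ]
(array([571.27859979,  21.22672821,  78.67421851]), [np.float64(0.06553473823166835), np.float64(0.0655347382316111)]) [571.54246398  20.98057787  77.        ]
back [514.99806868  70.56104216  40.        ]
back [569.65941566  71.0017161   40.        ]
```

```bash
cat >> h.py <<'E'
F=np.array([536,-174,0.]);D=np.array([0,-1.,0]);Z=np.array([0,0,1.])
def pour(th,L=-15,zl=172):
    t=np.radians(th);z=-np.cos(t)*Z-np.sin(t)*D;y=np.array([1.,0,0]);R=np.column_stack([np.cross(y,z),y,z])
    g=F+L*D+zl*Z-D*(62*np.cos(t)-12*np.sin(t))+Z*(62*np.sin(t)+12*np.cos(t))
    return tcp(g,R),R
E
python3 - <<'E'
from h import *
for th in range(0,101,20):
    q=ctrl.solve_ik(*pour(th));print(th,pour(th)[0].round(0),None if q is None else np.round(q,2))
R=down(0);g=np.array([541.7,20.7,25.])
ctrl.move_l(tcp(g+[0,0,90],R),R,feed=150)
print(ctrl.move_l(tcp(g,R),R,feed=80,max_force=8))
s=ctrl.read_state();print(s['contact_force'],s['tcp_pos'])
ctrl.grip(0.0);s=ctrl.read_state();f0=np.array(s['contact_force']);print(s['opening']*93,s['grasp_force'],f0)
ctrl.move_l(tcp(g+[0,0,20],R),feed=50);s=ctrl.read_state();print(np.array(s['contact_force'])-f0,s['opening']*93,s['clock'])
ctrl.move_l(tcp(g+[0,0,175],R),feed=150)
p,_=pour(0,zl=190)
ctrl.move_l(p,R,feed=110);s=ctrl.read_state();print(s['clock'],s['tcp_pos'],s['opening']*93)
a=ctrl.camera('scene');b=ctrl.camera('top')
save('p1',np.hstack([cv2.resize(a[130:340,130:340],(400,400)),cv2.resize(b[90:230,270:410],(400,400))]))
E
```

```text
0 [536. -97. 351.] [-0.23 -0.15  1.79 -0.    1.5  -0.23]
20 [ 536. -162.  361.] [-0.4  -0.09  1.73  0.32  1.64 -0.4 ]
40 [ 536. -227.  349.] [-0.55  0.02  1.68  0.6   1.81 -0.52]
60 [ 536. -283.  315.] [-0.66  0.16  1.64  0.85  1.99 -0.57]
80 [ 536. -325.  264.] [-0.72  0.31  1.62  1.09  2.15 -0.57]
100 [ 536. -346.  202.] [-0.75  0.45  1.62  1.34  2.3  -0.52]
False
[-0.63962576  0.22266712  0.02192702] [541.88271094  20.69454528 192.56147846]
59.61582144001059 29.99841257929802 [-1.71847175 -1.26145251  1.76177138]
[ 1.60843877  1.6036022  -4.34613033] 59.80981947704712 24.5417
26.95 [536.04038172 -96.57716445 368.98650064] 60.00521476367501
```

View pics/p1.png

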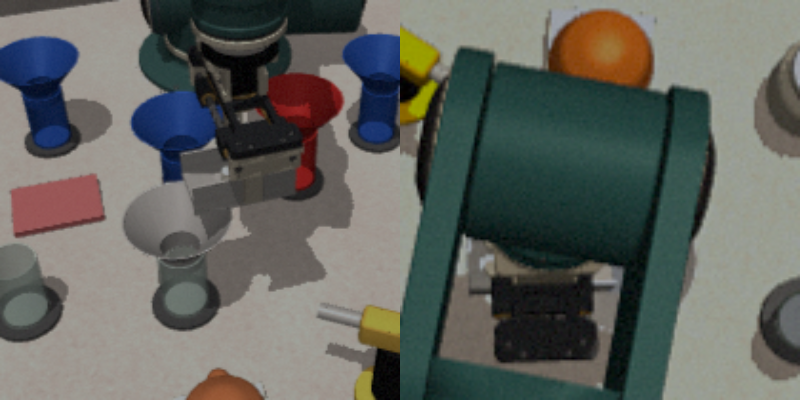

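The scoop is level over the near rim of the metal funnel at scene crop (240,175) → funnel mouth (178,222), with the wrist's path clear. Pouring now.

Run:
```python
from h import *
R=down(0)
ctrl.move_l(*pour(0,zl=178),feed=60)
for th in(15,30,45,60,75,90,98):
    ctrl.move_l(*pour(th),feed=75);s=ctrl.read_state();print(th,round(s['clock'],2),np.round(s['contact_force'],1),round(s['opening']*93,1))
    if th in(60,75): ctrl.sleep(.3)
ctrl.sleep(.6)
a=ctrl.camera('scene');b=ctrl.camera('top');w=ctrl.camera('wrist')
save('p2',np.hstack([cv2.resize(a[130:340,130:340],(400,400)),cv2.resize(w,(400,400))]))
```

```text
15 28.2 [-0.  -0.5 -3.3] 59.8
30 29.01 [-0.1  0.1 -2. ] 59.7
45 29.82 [ 0.1  0.7 -1.6] 59.9
60 30.62 [-0.4  0.6 -2.3] 60.1
75 31.73 [-0.2 -0.  -1.2] 59.7
90 32.84 [ 1.3  0.2 -1.8] 60.1
98 33.34 [-0.8  0.  -2.4] 59.8
```

View pics/p2.png

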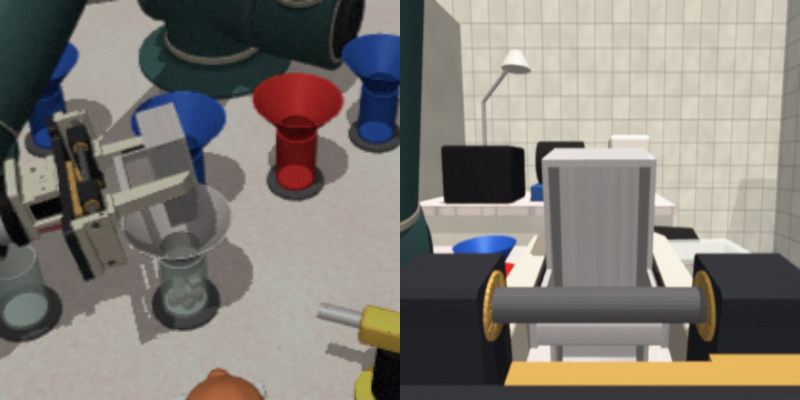

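The stones lie in the grey jar (scene crop (185,290)) and the scoop is empty. Next: tilt back, set it down and back off.

Run:
```python
from h import *
for th in(80,55,30,0): ctrl.move_l(*pour(th,zl=190),feed=140)
R=down(0);g=np.array([541.7,20.7,25.])
ctrl.move_l(tcp(g+[0,0,177],R),R,feed=130)
ctrl.move_l(tcp(g+[0,0,9],R),feed=130)
print(ctrl.move_l(tcp(g-[0,0,4],R),feed=20,max_force=4))
s=ctrl.read_state();print(s['clock'],s['tcp_pos'],s['contact_force'])
ctrl.grip(1.0);ctrl.sleep(.2)
ctrl.move_l(tcp(g+[0,0,130],R),feed=150)
ctrl.move_to(tcp((400,60,330),R),R)
s=ctrl.read_state();print(s['clock'],s['contact_force'])
a=ctrl.camera('scene');b=ctrl.camera('top');save('e_s',a);save('e_t',b)
j=cv2.resize(a[225:305,185:265],(400,400),interpolation=3);k=cv2.resize(a[170:350,200:560],(800,400));l=cv2.resize(b[20:230,140:470],(400,255))
o=np.zeros((600,800,3),np.uint8);o[:350]=cv2.resize(k,(800,350));o[350:600,:250]=cv2.resize(j,(250,250));o[350:600,400:]=cv2.resize(l,(400,250));save('e',o)
```

```text
True
40.1 [541.69953735  20.70262548 191.83142033] [-0.07973066 -0.15283707  4.05927275]
42.9583 [0.37361793 0.41048125 0.19164204]
```

View pics/e.png

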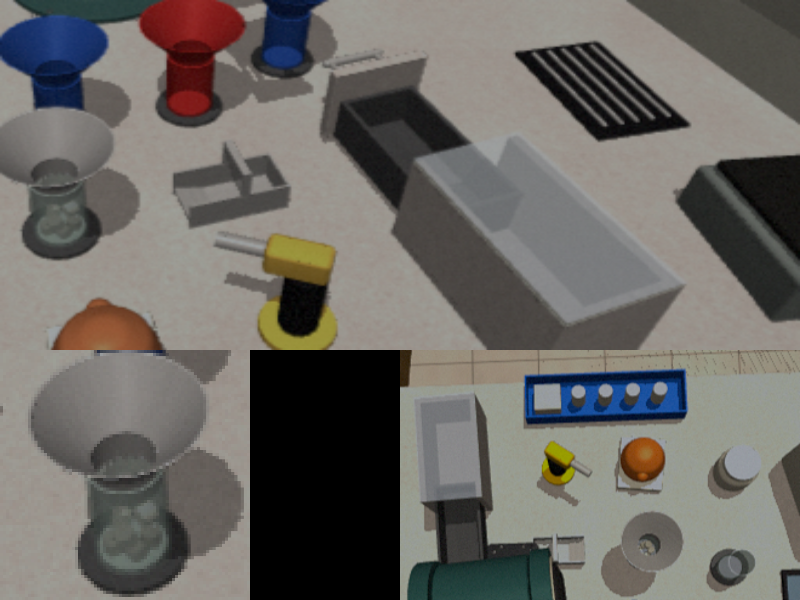

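```bash
python3 -c "
from cell import ctrl
print(ctrl.hand_in())"
```

```text
the job is handed in; nothing more can be done
None
```

I handed the job in at about 43 s of the 72 s allowed: the drawer is open, the stones are in the grey-funnel jar with no loose ones in the final pictures, the empty scoop stands upright on the bench, and nothing else looks disturbed.

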